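# Slide the shelf guard in front of the lantern until it clicks

### The arm

A 6-joint arm with a two-finger parallel gripper is mounted at the origin on the work surface. World frame = base frame: x ahead of the robot, y to its left, z up, the work surface at z = 0. Lengths are in m, angles in rad, forces in N, time in s.
With the tool pointing down it reaches from about 0.425 to 0.95 m from the base axis. Payload 3.5 kg.
Tool frame: the origin (TCP) lies midway between the tips of the shut fingers; the grasp point (between the pads) lies 19 mm behind it; z points along the fingers, y is the line along which they close (so a half turn about z gives the same grasp; the last joint's range is limited). The gripper opens to 85 mm and grips with 20 to 120 N. Pads are 22 mm wide; open, the fingers measure 114 mm over their backs; the gripper's body (76 mm by 85 mm) begins 54 mm behind the grasp point. The pads swing forward as they close: fully open they stand 13 mm farther back than shut.
Start: joints at [-1.262, 0.286, 1.577, -0, 1.279, -0.15], TCP at [0.299, -0.605, 0.231] pointing down, gripper open.
Joint ranges: [-2.77, 2.77], [-0.9, 2.22], [0.21, 2.48], [-1.53, 4.67], [0.24, 2.81], [-2.84, 2.84]. Speed limits (rad/s): [2.79, 2.79, 3.14, 3.14, 3.14, 3.14].

### API

Orientations are given as a unit quaternion [x, y, z, w].
In Python, from plant import ctrl gives the robot as it stands.
- The arm moves only by the tool arm_command, never from a script. Its argument "steps" is one flat list of numbers, 5 for each row, row after row: the opening in per cent of the stroke, from 0 (shut) to 100 (fully open), then the shift along the tool's x, y, z each as a share of 25 mm, from -1 to 1, then the turn about the tool's z as a share of 0.1 rad, from -1 to 1. In form: [grip, tx, ty, tz, spin, grip, tx, ty, tz, spin, ...]. A call has 1 to 8 rows; each row shifts and turns the commanded pose from where the row before left it, along the tool's axes as they then stand; what a row does not reach is not made up. A row lasts 1/12 s, in which the tool goes at most 41.7 mm and 7.16 degrees, less where a joint would pass 70% of its speed; a pose out of reach is approached as far as the arm can. A call with a number of a shift or a turn outside -1 to 1 is refused whole. A call with a gripper value outside its range is refused whole. The fingers move at their own pace and stop on an object; "squeeze" is the grip in N (left out, the last holds). Time passes only in rows, so rows that do not move let the fingers close. It gives the time, the measured TCP pose, the force, the opening and the grip force at its end, in the units of the state.
- ctrl.get_state(): the state, without advancing time (a new reading comes with each control period).
- ctrl.read_camera(name): name is "side" or "top"; returns the picture (400x640x3 uint8, red, green, blue); there is no depth.
- ctrl.camera_model(name): a dict with "intrinsics" (3x3 intrinsics, pixels), "rvec" (rotation vector, rad) and "tvec" (3), from world to camera coordinates, as OpenCV has them. Camera axes: x right, y down, z forward; pixel columns grow to the right and rows downward; lengths in m; the calibration is good to about 2 mm. A picture is of the moment at which its call begins. camera_model takes no time and is no camera call.
- ctrl.sign_off(): hands the job in; it is judged then, once.
The state is a dict: "time": time; "qpos": joint angles; "dq": joint speeds; "joint_efforts": joint torques, N m; "eef_pos": TCP position; "tcp_rot": TCP orientation; "contact_force": force on the tool from outside, world axes, zero at the start; "wrist_torque": the same for the moment, N m; "opening": opening from 0.0 (shut) to 1.0 (fully open); "finger_force": force on a finger pad.
Only numpy, scipy, OpenCV 4.12 (cv2) and the standard library are available. Lean on these libraries where they do the work, as an engineer would, in place of code of your own. Each camera call takes 0.05 s, during which the arm holds its last target. There are 200 camera calls.

### The job

Push the sliding steel guard along its rail until it clicks into the notch directly in front of the tall lantern, and leave it there. Do not shift, tip or lift the lantern or any of the other things standing on the shelf.

Things in the scene. Friction and masses are not known exactly. Their poses are not given: they have to be found in the camera images.
- rail: aluminium guard rail fixed on the shelf top, 470 x 36 mm, 16 mm high, end blocks 26 mm high. Origin: centre of its underside; y along the rail (to the robot's left), x across it away from the robot, z up. Turned up to 0.2 rad.
- guard (a joint): guard's place along rail +y, m; 0 mid-rail, ends +-0.175. Starts between middle and left notch. Slides at about 1.5 N and stays put. A spring ball in its foot climbs a notch's pins: from 13 mm before the centre the push rises to about 8 N, falls away at 7 mm, and it clicks in, held within about 1 mm of the centre; a similar push takes it out, either way, and on to the next.
- guard_mid (a point): middle of the sliding guard, on the rail's centre line, 72 mm high. Steel U seen from above, open to the robot: 92 mm along the rail, 48 mm across, top 105 mm high. Push on the upright end cheeks: 48 mm wide, 39-105 mm high, outer faces 46 mm either side of this point. A 4 mm pointer at its front foot stands over a notch's tab when in that notch.
- notch_a: notch: two steel pins, 6 mm thick, 14 mm apart, across the rail's top (tops 20 mm high), and an aluminium tab 10 mm wide, 8 mm high beside the rail on the robot's side, 25-43 mm from its centre line. Origin: on the centre line midway between the pins, at z 0; axes as the rail's. The left one (rail y about +0.11).
- notch_b: notch: two steel pins, 6 mm thick, 14 mm apart, across the rail's top (tops 20 mm high), and an aluminium tab 10 mm wide, 8 mm high beside the rail on the robot's side, 25-43 mm from its centre line. Origin: on the centre line midway between the pins, at z 0; axes as the rail's. The middle one (rail y about 0).
- notch_c: notch: two steel pins, 6 mm thick, 14 mm apart, across the rail's top (tops 20 mm high), and an aluminium tab 10 mm wide, 8 mm high beside the rail on the robot's side, 25-43 mm from its centre line. Origin: on the centre line midway between the pins, at z 0; axes as the rail's. The right one (rail y about -0.11).
- lantern: tall LED lantern, upright cylinder 84 mm across, 195 mm high, with a wire bail up to 218 mm; white tube between grey ends. Loose, 0.35 to 0.7 kg. Origin: centre of its underside. It stands behind the rail (about 145 mm beyond its centre line), abreast of one of the three notches to within 10 mm.
- jar: brown ceramic jar with clip-on lid, 88 mm across, 108 mm high, loose, behind another notch. Origin: centre of its underside.
- torch: sky-blue plastic torch standing on its lens end, head 52 mm, barrel 36 mm across, 140 mm high, loose, behind the third notch. Origin: centre of its underside.
- ashtray: glass ashtray, 110 mm across, 30 mm high, loose, on the robot's side of the rail. Origin: centre of its underside.
- tumbler: steel tumbler, 68 mm across, 100 mm high, loose, on the robot's side of the rail. Origin: centre of its underside.
- batteries: small cardboard box of batteries, 50 x 70 x 22 mm, loose, to the left of the row. Origin: centre of its underside.

How it is judged:
At the end, for the whole second after the job is handed in: The guard rests (slower than 5 mm/s) with its middle within 3 mm of the centre of the notch that the lantern stands behind (lantern within 35 mm of that notch along the rail), and the lantern stands upright and still (((y of guard_mid in the frame of notch_a between -0.003 and 0.003 m and y of lantern in the frame of notch_a between -0.035 and 0.035 m) or (y of guard_mid in the frame of notch_b between -0.003 and 0.003 m and y of lantern in the frame of notch_b between -0.035 and 0.035 m) or (y of guard_mid in the frame of notch_c between -0.003 and 0.003 m and y of lantern in the frame of notch_c between -0.035 and 0.035 m)) and velocity of joint guard between -0.005 and 0.005 m/s and angle between lantern's own z axis and vertical below 0.1 rad and linear speed of lantern below 0.02 m/s); the robot touches nothing.
It fails at once if the lantern is moved by more than 15 mm, lifted or tipped (distance of lantern from where it was at the start of the episode above 0.015 m or angle between lantern's own z axis and vertical above 0.3 rad).
It fails at once if the jar or the torch is moved by more than 15 mm, lifted or tipped (distance of any of jar, torch from where it was at the start of the episode above 0.015 m or angle between any of jar, torch's own z axis and vertical above 0.3 rad).
It fails at once if the ashtray, tumbler or battery box is moved by more than 15 mm, lifted or tipped (distance of any of ashtray, tumbler, batteries from where it was at the start of the episode above 0.015 m or angle between any of ashtray, tumbler, batteries's own z axis and vertical above 0.3 rad).
It also fails if it takes over 38 s, if anything falls off the work surface, if the arm or the gripper's body presses on something with over 40 N, if the wrist force passes 120 N, or if a joint passes its speed limit or range.

## Working session

There is one attempt and no reset: what is moved stays moved. The work goes in short steps, Python scripts to look and compute and a tool call to move; the robot and the scene stay as the last step left them, time stands still between calls to the robot, and variables do not carry over. Pictures are saved under pics/ and viewed, at most 10 in all, crops included, and the job is handed in when it is done.

Besides the shell and the picture viewer there is one more tool, called after "Call:" as name(argument=value, ...) on one line, values as JSON. arm_command: Moves the arm, as the interface text tells. Its arguments: {"type":"object","properties":{"steps":{"type":"array","items":{"type":"number"}},"squeeze":{"type":"number"}},"required":["steps"]}

```bash
mkdir -p pics; python3 - <<'E'
from plant import ctrl
import cv2,numpy as np
for n in("top","side"):
    im=ctrl.read_camera(n); cv2.imwrite(f"pics/{n}0.png",im[:,:,::-1])
    m=ctrl.camera_model(n); R=cv2.Rodrigues(np.array(m["rvec"]))[0]; print(n,np.round(-R.T@np.ravel(m["tvec"]),3),np.round(R,2).tolist(),np.round(m["intrinsics"],1).tolist())
s=ctrl.get_state(); print(s)
E
```

```text
top [0.425 0.106 0.92 ] [[0.01, -1.0, 0.03], [-0.99, -0.01, -0.1], [0.1, -0.02, -0.99]] [[458.8, 0.0, 309.4], [0.0, 458.8, 202.7], [0.0, 0.0, 1.0]]
side [ 0.471 -0.497  0.819] [[0.99, -0.1, -0.0], [-0.08, -0.78, -0.62], [0.06, 0.62, -0.78]] [[431.5, 0.0, 314.1], [0.0, 431.5, 194.4], [0.0, 0.0, 1.0]]
{'time': 0.1, 'qpos': array([-1.26203001e+00,  2.87107982e-01,  1.57802248e+00, -1.88086979e-05,
        1.27859152e+00, -1.49995006e-01]), 'dq': array([-0.00088417, -0.00033158, -0.00442128, -0.00072932, -0.00233391,
        0.00174456]), 'joint_efforts': array([ 1.93234082e-03, -4.07290113e+01, -2.93700331e+01, -1.35316618e-04,
        3.36457037e-03,  5.20750536e-07]), 'eef_pos': array([ 0.29876018, -0.60462661,  0.23006928]), 'tcp_rot': array([ 9.73806234e-01,  2.27376968e-01, -9.34045143e-05, -1.06059383e-03]), 'contact_force': array([-0.80716092,  0.38640772, -0.65118725]), 'wrist_torque': array([-0.03145545, -0.00199248, -0.00617315]), 'finger_force': 0.0, 'opening': 0.9995734987080422}
```

View pics/top0.png

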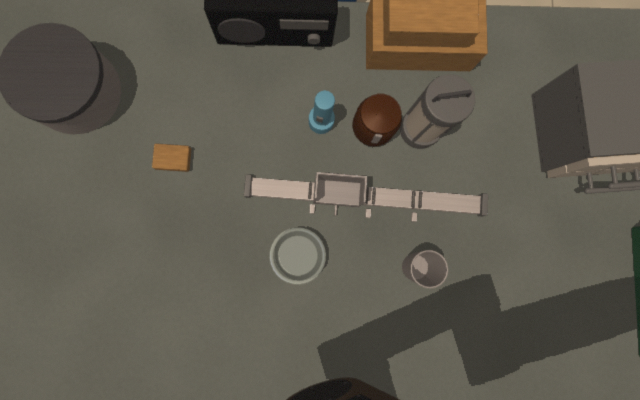

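View pics/side0.png

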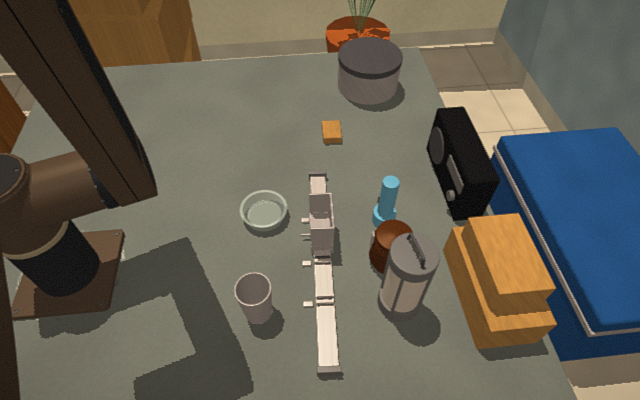

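The top view shows the rail from (249,186) to (484,204), with tabs at about (312,209), (368,213) and (414,217). The guard is at (341,190) with its pointer at (337,211). The lantern's foot is at about (425,128), behind the right-hand tab. I'll measure these precisely next.

```bash
cat > h.py <<'E'
from plant import ctrl
import cv2,numpy as np
def ray(n,p,z):
    m=ctrl.camera_model(n);R=cv2.Rodrigues(np.array(m["rvec"]))[0];c=-R.T@np.ravel(m["tvec"])
    d=R.T@np.linalg.inv(m["intrinsics"])@np.array([*p,1.]);return c+d*(z-c[2])/d[2]
def proj(n,P):
    m=ctrl.camera_model(n);return cv2.projectPoints(np.float64(P).reshape(-1,1,3),np.array(m["rvec"]),np.array(m["tvec"]),np.array(m["intrinsics"]),None)[0].reshape(-1,2)
E
python3 - <<'E'
from h import *
im=cv2.imread("pics/top0.png")
cv2.imwrite("pics/c1.png",cv2.resize(im[75:230,238:500],None,fx=3,fy=3,interpolation=cv2.INTER_CUBIC))
print([np.round(ray("top",p,z),3).tolist() for p,z in [((249,186),.026),((484,204),.026),((312,209),.008),((368,213),.008),((414,217),.008),((337,211),.01),((341,190),.105),((425,128),.0)]])
# bright blobs
g=im.min(axis=2); m=(g>120).astype(np.uint8); m[:175]=0;m[225:]=0;m[:,:235]=0;m[:,495:]=0
n,l,s,c=cv2.connectedComponentsWithStats(m)
for i in range(1,n):
    if s[i][4]>5: print(s[i],c[i].round(2))
E
```

```text
[[0.548, 0.203, 0.026], [0.519, -0.261, 0.026], [0.506, 0.079, 0.008], [0.5, -0.033, 0.008], [0.493, -0.126, 0.008], [0.503, 0.029, 0.01], [0.532, 0.03, 0.105], [0.678, -0.153, 0.0]]
[340 175   8   1   8] [343.5 175. ]
[352 175   8   2  10] [355.7 175.8]
[316 177   2  12  17] [316.35 181.88]
[365 176   2  13  20] [365.35 181.15]
[ 252  178   62   22 1028] [281.08 188.32]
[319 181  40  24 746] [340.75 192.9 ]
[375 188  37  20 619] [393.09 197.3 ]
[315 190   2   8  11] [315.36 193.64]
[368 191   4  14  26] [370.15 199.65]
[415 191   4  17  51] [416.29 199.  ]
[ 421  191   59   22 1001] [450.55 201.97]
[364 193   2   9  10] [364.1 197.2]
[310 204   5   9  38] [311.66 207.95]
[335 206   2   9  11] [335.18 209.73]
[366 209   5   9  40] [368.08 212.7 ]
[412 213   5   8  38] [414.11 216.66]
```

View pics/c1.png

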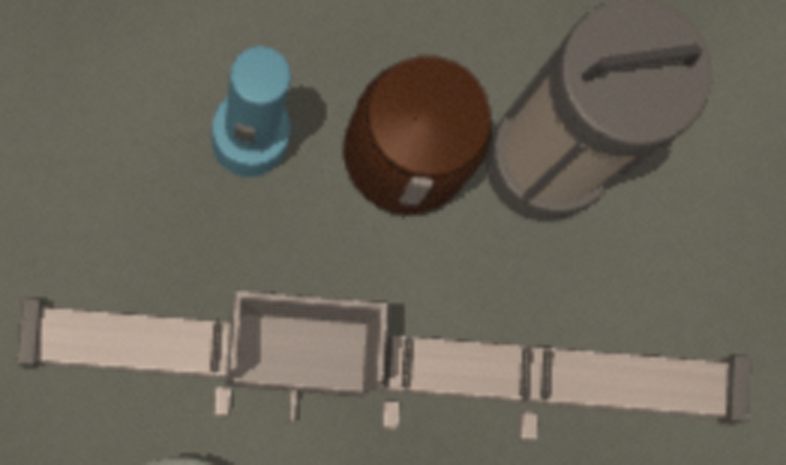

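```bash
python3 - <<'E'
from h import *
A=ray("top",(249,186),.026);B=ray("top",(484,204),.026);C=(A+B)/2;u=(A-B)[:2];u/=np.linalg.norm(u);v=np.array([u[1],-u[0]])
print("yaw",np.arctan2(-u[0],u[1]),"len",np.linalg.norm(A-B),C,u)
for k,p,z in [("a tab",(311.9,208.2),.008),("b tab",(368.1,212.7),.008),("c tab",(414.1,216.7),.008),("c pins",(416.7,199.7),.02),("ptr",(335.6,209.7),.01),
 ("gLout",(315.2,187),.105),("gRout",(367.3,190.5),.105),("lantern top",(450.3,99),.195),("lantern foot",(425,127.5),0.01),("jar",(381.3,112.5),.108),("torch",(325,100),.14),("tumbler",(429,268),.1),("battery",(171,156),.022),("sidelant",(412,252),.195)]:
    P=ray("side" if k.startswith("side") else "top",p,z);d=(P-C)[:2];print(k,P.round(3),"rail x,y",(d@v).round(4),(d@u).round(4))
E
```

```text
yaw -0.06249410297638577 len 0.4649429725063961 [ 0.53370315 -0.02863974  0.026     ] [0.06245343 0.99804788]
a tab [0.508 0.079 0.008] rail x,y -0.0325 0.1059
b tab [ 0.5   -0.033  0.008] rail x,y -0.033 -0.0069
c tab [ 0.494 -0.126  0.008] rail x,y -0.034 -0.0996
c pins [ 0.527 -0.128  0.02 ] rail x,y -0.0009 -0.1001
ptr [0.505 0.032 0.01 ] rail x,y -0.0321 0.0586
gLout [0.537 0.076 0.105] rail x,y -0.003 0.1051
gRout [ 0.532 -0.017  0.105] rail x,y -0.0021 0.0113
lantern top [ 0.674 -0.14   0.195] rail x,y 0.1466 -0.1028
lantern foot [ 0.676 -0.15   0.01 ] rail x,y 0.1498 -0.1122
jar [ 0.676 -0.043  0.108] rail x,y 0.1425 -0.0051
torch [0.686 0.062 0.14 ] rail x,y 0.1466 0.1001
tumbler [ 0.395 -0.128  0.1  ] rail x,y -0.1319 -0.1079
battery [0.606 0.359 0.022] rail x,y 0.0482 0.3911
sidelant [ 0.67  -0.141  0.195] rail x,y 0.1429 -0.104
```

The target is notch_c at rail y ≈ -0.100, because the lantern sits at -0.103. The guard's middle is at 0.058, so I'll push its left cheek to the right with shut fingers. First I spin the tool to line up with the rail, then travel.

Call:
arm_command(steps=[0,0,0,0,1,0,0,0,0,1,0,0,0,0,1,0,0,0,0,1,0,0,0,0,1,0,0,0,0,0.23,0,0,0,0,0,0,0,0,0,0])

```text
time: 0.77
eef_pos: [0.2989, -0.605, 0.2309]
tcp_rot: [1.0, -0.031, -0.0, -0.0]
contact_force: [0.0, -0.1, -0.5]
opening: -0.0
finger_force: 0.0
```

Call:
arm_command(steps=[0,0.26,-1,0,0,0,0.26,-1,0,0,0,0.26,-1,0,0,0,0.26,-1,0,0,0,0.26,-1,0,0,0,0.26,-1,0,0,0,0.26,-1,0,0,0,0.26,-1,0,0])

```text
time: 1.43
eef_pos: [0.3639, -0.4077, 0.2313]
tcp_rot: [1.0, -0.031, 0.0, 0.0]
contact_force: [0.8, 0.8, 1.8]
opening: -0.004
finger_force: 0.0
```

Call:
arm_command(steps=[0,0.26,-1,0,0,0,0.26,-1,0,0,0,0.26,-1,0,0,0,0.26,-1,0,0,0,0.26,-1,0,0,0,0.26,-1,0,0,0,0.26,-1,0,0,0,0.26,-1,0,0])

```text
time: 2.1
eef_pos: [0.4286, -0.2114, 0.2315]
tcp_rot: [1.0, -0.031, 0.0, 0.0]
contact_force: [0.6, -0.7, 0.2]
opening: 0.002
finger_force: 0.0
```

Call:
arm_command(steps=[0,0.25,-1,0,0,0,0.25,-1,0,0,0,0.25,-1,0,0,0,0.25,-1,0,0,0,0.25,-1,0,0,0,0.25,-1,0,0,0,0.25,-1,0,0,0,0.25,-1,0,0])

```text
time: 2.77
eef_pos: [0.4913, -0.015, 0.2315]
tcp_rot: [1.0, -0.031, 0.0, 0.0]
contact_force: [0.4, -1.0, 0.3]
opening: -0.001
finger_force: 0.0
```

Call:
arm_command(steps=[0,0.25,-1,0,0,0,0.25,-1,0,0,0,0.25,-1,0,0,0,0.25,-1,0,0,0,0.25,-1,0,0,0,0.25,-1,0,0,0,0,0,0,0,0,0,0,0,0])

```text
time: 3.43
eef_pos: [0.5381, 0.1318, 0.2312]
tcp_rot: [1.0, -0.03, -0.0, 0.0]
contact_force: [-0.0, -0.7, -0.3]
opening: 0.001
finger_force: 0.0
```

Call:
arm_command(steps=[0,0,0,1,0,0,0,0,1,0,0,0,0,1,0,0,0,0,1,0,0,0,0,1,0,0,0,0,1,0,0,0,0,0.7,0,0,0,0,0,0])

```text
time: 4.1
eef_pos: [0.5345, 0.1295, 0.0594]
tcp_rot: [0.999, -0.032, -0.005, 0.001]
contact_force: [-1.1, -0.2, -0.0]
opening: 0.001
finger_force: 0.0
```

```bash
python3 - <<'E'
from h import *
for n in("top","side"):
    im=ctrl.read_camera(n); cv2.imwrite(f"pics/{n}1.png",im[:,:,::-1])
    cv2.imwrite(f"pics/{n}1.png",im[:,:,::-1])
a=cv2.imread("pics/top1.png")[75:275,200:500];b=cv2.imread("pics/side1.png")[100:300,200:500]
cv2.imwrite("pics/c2.png",cv2.resize(np.vstack([a,b]),None,fx=1.5,fy=1.5,interpolation=cv2.INTER_CUBIC))
print(ctrl.get_state()["eef_pos"])
E
```

```text
[0.53777665 0.1300492  0.06366794]
```

View pics/c2.png

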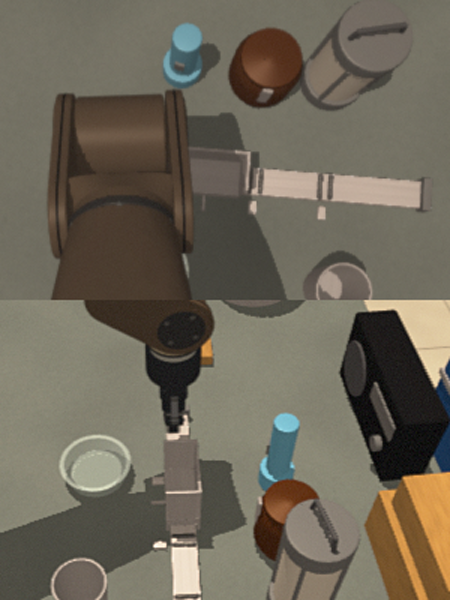

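The fingers are at the guard's left end, clear of everything, at rail x about -6 mm and z 64 mm. I start pushing right.

Call:
arm_command(steps=[0,0,0.4,0,0,0,0,0.4,0,0,0,0,0.4,0,0,0,0,0.4,0,0,0,0,0.3,0,0,0,0,0.3,0,0,0,0,0.3,0,0,0,0,0.3,0,0])

```text
time: 4.87
eef_pos: [0.5345, 0.0604, 0.0651]
tcp_rot: [0.999, -0.032, 0.001, -0.0]
contact_force: [-1.4, 1.5, 5.6]
opening: 0.001
finger_force: 3.1
```

Call:
arm_command(steps=[0,0,0.2,0,0,0,0,0.2,0,0,0,0,0.2,0,0,0,0,0.2,0,0,0,0,0.2,0,0,0,0,0.2,0,0,0,0,0.2,0,0,0,0,0.2,0,0])

```text
time: 5.53
eef_pos: [0.5321, 0.0232, 0.0653]
tcp_rot: [0.999, -0.033, 0.001, -0.003]
contact_force: [0.7, 13.1, 7.2]
opening: -0.005
finger_force: 6.0
```

```bash
python3 - <<'E'
from h import *
im=ctrl.read_camera("side")[:,:,::-1]; cv2.imwrite("pics/c3.png",cv2.resize(im[150:390,230:430],None,fx=2.5,fy=2.5,interpolation=cv2.INTER_CUBIC))
p=ctrl.get_state()["eef_pos"];print(p,(p[:2]-[.5337,-.0286])@[.0625,.998])
print(proj("side",[[.5337-.0327-.0625*0+.0625*y,-.0286+.998*y,.008] for y in(.106,-.007,-.1)]).round(1))
E
```

```text
[0.53209649 0.02159473 0.06519765] 0.04999412325696302
[[305.6 219. ]
 [307.1 262.2]
 [308.6 303. ]]
```

View pics/c3.png

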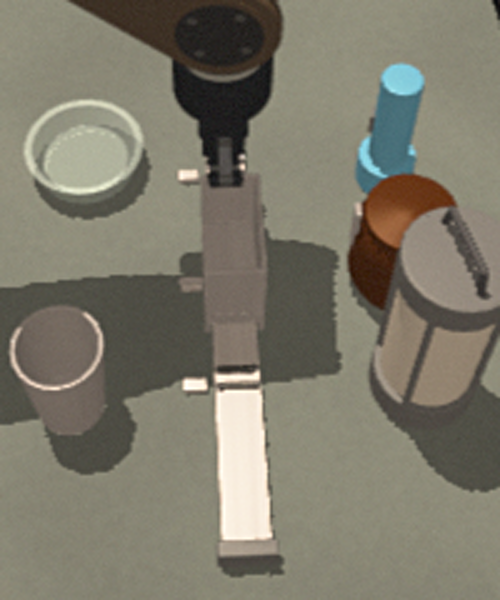

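The lantern, jar and torch have not moved. The pointer is over tab b at about (306,263), so the guard is in the middle notch. I push on through it.

Call:
arm_command(steps=[0,0,0.2,0,0,0,0,0.2,0,0,0,0,0.2,0,0,0,0,0.2,0,0,0,0,0.2,0,0,0,0,0.2,0,0,0,0,0.2,0,0,0,0,0.2,0,0])

```text
time: 6.25
eef_pos: [0.5293, -0.0196, 0.0649]
tcp_rot: [0.999, -0.032, 0.001, 0.0]
contact_force: [-0.7, 1.4, 5.9]
opening: 0.002
finger_force: 2.9
```

Call:
arm_command(steps=[0,0,0.2,0,0,0,0,0.2,0,0,0,0,0.2,0,0,0,0,0.2,0,0,0,0,0,0,0,0,0,0,0,0])

```text
time: 6.75
eef_pos: [0.528, -0.0402, 0.0647]
tcp_rot: [0.999, -0.032, 0.001, 0.001]
contact_force: [0.6, -0.8, 4.4]
opening: -0.0
finger_force: 1.7
```

```bash
python3 - <<'E'
from h import *
im=ctrl.read_camera("side")[:,:,::-1]; cv2.imwrite("pics/c4.png",cv2.resize(im[180:360,260:400],None,fx=3.3,fy=3.3,interpolation=cv2.INTER_CUBIC))
p=ctrl.get_state()["eef_pos"];print(p,(p[:2]-[.5337,-.0286])@[.0625,.998])
E
```

```text
[ 0.52792726 -0.03989221  0.06458392] -0.011630421013003362
```

View pics/c4.png

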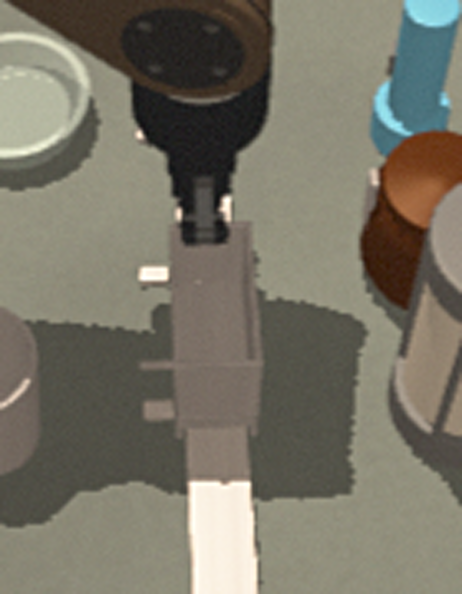

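The pointer is at about (306,290.6) and tab c at (308,304), so there are about 28 to 30 mm to go. I approach in small steps.

Call:
arm_command(steps=[0,0,0.1,0,0,0,0,0.1,0,0,0,0,0.1,0,0,0,0,0.1,0,0,0,0,0.1,0,0,0,0,0.1,0,0,0,0,0.1,0,0,0,0,0.1,0,0])

```text
time: 7.47
eef_pos: [0.5269, -0.056, 0.0646]
tcp_rot: [0.999, -0.033, 0.001, -0.003]
contact_force: [2.5, 9.3, 7.0]
opening: -0.0
finger_force: 5.1
```

Call:
arm_command(steps=[0,0,0.08,0,0,0,0,0,0,0,0,0,0,0,0])

```text
time: 7.72
eef_pos: [0.5265, -0.0612, 0.0645]
tcp_rot: [0.999, -0.032, 0.001, 0.001]
contact_force: [0.6, -1.5, 5.5]
opening: -0.002
finger_force: 2.0
```

Call:
arm_command(steps=[0,0,0.06,0,0,0,0,0,0,0,0,0,0,0,0])

```text
time: 7.97
eef_pos: [0.5263, -0.0627, 0.0643]
tcp_rot: [0.999, -0.032, 0.001, 0.0]
contact_force: [0.2, -1.1, 5.2]
opening: -0.002
finger_force: 2.0
```

```bash
python3 - <<'E'
from h import *
im=ctrl.read_camera("side")[:,:,::-1]; cv2.imwrite("pics/c5.png",cv2.resize(im[230:330,270:370],None,fx=5,fy=5,interpolation=cv2.INTER_CUBIC))
p=ctrl.get_state()["eef_pos"];print(p,(p[:2]-[.5337,-.0286])@[.0625,.998])
E
```

```text
[ 0.52629083 -0.0626464   0.06429316] -0.03444137624585853
```

View pics/c5.png

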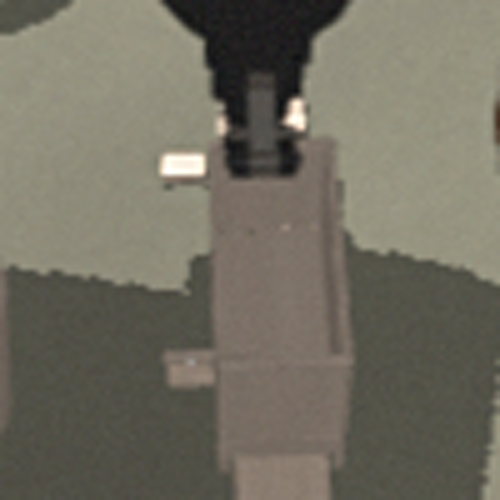

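The push rose to 9 N and then dropped to zero, and the pointer stands over tab c, so it has clicked in. I back off to the left and check the position.

Call:
arm_command(steps=[0,0,-0.4,0,0,0,0,-0.8,0,0,0,0,-1,0,0,0,0,-1,0,0,0,0,-1,0,0,0,0,-1,0,0,0,0,-1,0,0,0,0,0,0,0])

```text
time: 8.68
eef_pos: [0.5337, 0.0966, 0.0623]
tcp_rot: [1.0, -0.03, -0.002, -0.001]
contact_force: [-0.7, 0.1, -0.7]
opening: -0.0
finger_force: 0.0
```

```bash
python3 - <<'E'
from h import *
a=ctrl.read_camera("top")[:,:,::-1];b=ctrl.read_camera("side")[:,:,::-1]
cv2.imwrite("pics/top6.png",a)
A=cv2.resize(a[80:230,340:500],None,fx=3.6,fy=3.6,interpolation=cv2.INTER_CUBIC)
cv2.imwrite("pics/c6.png",A)
g=a.min(axis=2);print(ctrl.get_state()["eef_pos"])
C=np.array([.5337,-.0286])
for k,z in(("tab",.008),("ptr",.012)):
  print(k,proj("top",[[*(C+np.array([.998,-.0625])*-.0325+np.array([.0625,.998])*-.1),z]]).round(1))
E
```

```text
[0.53408474 0.0937442  0.06243005]
tab [[414.3 216. ]]
ptr [[414.8 215.8]]
```

View pics/c6.png

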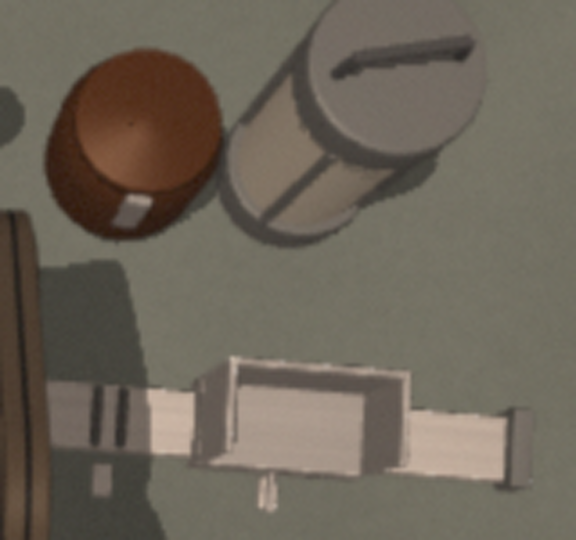

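The pointer is centred on tab c, at about (414,216), and nothing else has moved. The arm is clear, so I hand in.

Call:
arm_command(steps=[0,0,0,-1,0,0,0,0,-1,0,0,0,0,-1,0,0,0,0,0,0,0,0,0,0,0,0,0,0,0,0])

```text
time: 9.28
eef_pos: [0.5348, 0.0919, 0.1376]
tcp_rot: [0.999, -0.033, -0.001, 0.0]
contact_force: [0.1, -0.0, -0.6]
opening: -0.001
finger_force: 0.0
```

```bash
python3 -c "
from plant import ctrl
print(ctrl.sign_off())"
```

```text
the job is handed in; nothing more can be done
None
```

The guard is clicked into notch_c, the right-hand one directly in front of the lantern; nothing else on the shelf looked moved in the pictures, and the job was handed in at about 9.3 s (no verdict came back).

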